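# Turn the drying doll to the blower

## Task

On the doll painter's desk, the wooden doll on the turntable has wet varnish and must dry next: with a finger, gently push the turntable round by its spokes until the doll stands squarely in front of the blower's nozzle, and leave it there at rest. Touch only the spokes, not the turntable's plate or the wet pieces standing on it, which must stay standing in their seats, and do not squeeze or grip anything. Leave the paint jar, varnish tin and glass jar where they stand.

Things in the scene. Friction and masses are not known exactly. Their poses are not given: they have to be found in the camera images.
- dish: turntable plate: pale wood disc, diameter 170, underside 41, top 55 mm above the desk. Origin on the vertical turning axis at its underside, z up. Turns either way without stops, on a fixed foot, with slight friction (0.6 N at the spokes); stays where left. Seats (3 dowels 6 mm high) 55 mm from the axis: doll's on the plate's +x, eggs' on +y, -x, -y. Not to be touched.
- spokes: four level steel spokes turning with the plate, 12 mm thick, centreline 48 mm above the desk, from the rim (85 mm from the axis) to a black 18 mm ball at 162 mm. Origin on the axis at spoke height, axes as the plate's: spokes at 45, 135, 225, 315 degrees from its +x, midway between seats. Push their sides about 145 mm out, finger down; free space below (but a 5 mm strip towards the blower).
- doll: the doll to be dried: plain pale wood nesting doll with body, waist and head, 86 tall, widest diameter 51 mm; the only such shape on the turntable and the tallest piece on it. Origin at the centre of its flat foot (40 mm), 55 mm above the desk, loose between the dowels of its seat. Its head top is 141 mm above the desk. Wet: not to be touched.
- egg1: plain wooden egg, half as tall as the doll: 45 tall, diameter 37 mm, loose in the seat on the plate's +y; origin at the centre of its flat foot, 55 mm above the desk. Wet: not to be touched.
- egg2: same egg, in the seat on the plate's -x.
- egg3: same egg, in the seat on the plate's -y.
- seat0 (a point): floor centre of the doll's seat, on the plate's top, turning with it
- seat1 (a point): floor centre of egg1's seat
- seat2 (a point): floor centre of egg2's seat
- seat3 (a point): floor centre of egg3's seat
- nozzle (a point): centre of the mouth of the blower's nozzle, 100 mm above the desk, 188 mm from the turning axis. The blower: a white drum (diameter 72) with a short grey cone towards the turntable, on a post and 100 mm square foot, 143 mm tall, fixed to the desk, reaching from 188 to 300 mm from the axis. x axis: level, from the turning axis to the blower.
- focus (a point): the fixed point at plate-top height, 55 mm from the turning axis in the nozzle's direction, where the middle of the doll's foot belongs
- paint_jar: bystander: blue paint jar with white cap, diameter 44, 62 mm tall, origin at the centre of its underside; about 0.25 m from the turning axis
- varnish_tin: bystander: aluminium tin with a paper label, diameter 60, 75 mm tall, origin at the centre of its underside; about 0.25 m from the turning axis
- glass_jar: bystander: clear glass jar with a steel lid, diameter 64, 85 mm tall, origin at the centre of its underside; about 0.25 m from the turning axis
Mind the look-alikes: they are no part of the job. What is shaped like the egg2 but red or yellow is not meant.

How it is judged:
On the way, in this order (a step that is already met when the one before it is completed fails the run):
1. a finger pushes on a spoke while the doll is not yet at the nozzle (contact force between the fingers and spokes above 0.15 N and not (horizontal distance between doll and focus below 0.015 m)), for 0.1 s.
2. the doll stands in front of the nozzle (horizontal distance between doll and focus below 0.015 m), for 0.2 s.
At the end, for the whole second after the job is handed in: the doll's foot centre is within 15 mm (level) of the point before the nozzle (15 degrees of turn); turntable at rest (under 0.05 rad/s); doll and eggs upright (0.15 rad) in their own seats (8 mm); jars and tin within 10 mm of where they stood (horizontal distance between doll and focus below 0.015 m and angular speed of dish below 0.05 rad/s and distance between doll and seat0 below 0.008 m and angle between each of doll, egg1, egg2, egg3's own z axis and vertical below 0.15 rad and distance between egg1 and seat1 below 0.008 m and distance between egg2 and seat2 below 0.008 m and distance between egg3 and seat3 below 0.008 m and distance of each of paint_jar, varnish_tin, glass_jar from where it was at the start of the episode below 0.01 m); the robot touches nothing.
It fails at once if a wet piece (doll or egg) is touched by the robot (contact force between any of the fingers, the arm and doll above 0.3 N or contact force between any of the fingers, the arm and egg1 above 0.3 N or contact force between any of the fingers, the arm and egg2 above 0.3 N or contact force between any of the fingers, the arm and egg3 above 0.3 N).
It fails at once if a doll or egg is lifted or tipped out of its seat (distance between doll and seat0 above 0.012 m or distance between egg1 and seat1 above 0.012 m or distance between egg2 and seat2 above 0.012 m or distance between egg3 and seat3 above 0.012 m).
It fails at once if the turntable's plate itself is touched by the robot (contact force between any of the fingers, the arm and dish above 0.5 N).
It fails at once if a spoke is gripped, squeezed or rammed (more than 15 N) (contact force between any of the fingers, the arm and spokes above 15 N).
It fails at once if the paint jar, varnish tin or glass jar is moved by more than 10 mm (distance of any of paint_jar, varnish_tin, glass_jar from where it was at the start of the episode above 0.01 m).
It also fails if it takes over 64 s, if anything falls off the work surface, if the arm or the gripper's body presses on something with over 40 N, if the wrist force passes 120 N, or if a joint passes its speed limit or range.

## Robot

A 6-joint arm with a two-finger parallel gripper is mounted at the origin on the work surface. World frame = base frame: x ahead of the robot, y to its left, z up, the work surface at z = 0. Lengths are in m, angles in rad, forces in N, time in s.
With the tool pointing down it reaches from about 0.4 to 0.925 m from the base axis. Payload 3.4 kg.
Tool frame: the origin (TCP) lies at the very end of the fingers, on their centre line; the grasp point (between the pads) lies 19 mm behind it; z points along the fingers, y is the line along which they close (so a half turn about z gives the same grasp; the last joint's range is limited). The gripper opens to 85 mm and grips with 20 to 120 N. Pads are 22 mm wide; open, the fingers measure 114 mm over their backs; the gripper's body (76 mm by 85 mm) begins 54 mm behind the grasp point. The pads swing forward as they close: fully open they stand 13 mm farther back than shut.
Start: joints at [1.058, 0.307, 1.506, -0, 1.328, -0.073], TCP at [0.245, 0.52, 0.231] pointing down, gripper open.
Joint ranges: [-3.12, 3.12], [-1.05, 2.28], [0.14, 2.33], [-1.42, 4.57], [0.1, 2.73], [-2.68, 2.68]. Speed limits (rad/s): [2.57, 2.57, 3.14, 3.14, 3.14, 3.14].

## Interface

Orientations are given as a unit quaternion [x, y, z, w].
In Python, from plant import manip gives the robot as it stands.
- The arm moves only by the tool jog_arm, never from a script. Its argument "plan" is a list of rows, each a list of 5 numbers: the shift along the tool's x, y, z in mm, then the turn about the tool's z in degrees, then the opening, from 0 (shut) to 1 (fully open). In form: [[tx, ty, tz, turn, grip], ...]. A call has 1 to 8 rows; each row shifts and turns the commanded pose from where the row before left it, along the tool's axes as they then stand; what a row does not reach is not made up. A row lasts 1/12 s, in which the tool goes at most 41.7 mm and 7.16 degrees, less where a joint would pass 70% of its speed; a pose out of reach is approached as far as the arm can. A call is refused whole if a number of a shift passes 41.7 or a number of a turn 7.16, either way. A call with a gripper value outside its range is refused whole. The fingers move at their own pace and stop on an object; "newtons" is the grip in N (left out, the last holds). Time passes only in rows, so rows that do not move let the fingers close. It gives the time, the measured TCP pose, the force, the opening and the grip force at its end, in the units of the state.
- manip.get_obs(): the state, without advancing time (a new reading comes with each control period).
- manip.camera(name): name is "side" or "top" or "wrist"; returns the picture (400x640x3 uint8, red, green, blue); there is no depth.
- manip.camera_params(name): a dict with "K" (3x3 intrinsics, pixels), "D" ([k1, k2, p1, p2, k3] as OpenCV has them; the pictures are not rectified), "R" (3x3) and "t" (3): a world point X has camera coordinates R X + t. Camera axes: x right, y down, z forward; pixel columns grow to the right and rows downward; lengths in m; the calibration is good to about 2 mm. A picture is of the moment at which its call begins: read the wrist's pose just before it. camera_params takes no time and is no camera call; for the wrist camera it gives the pose at the moment of the call.
- manip.sign_off(): hands the job in; it is judged then, once.
The state is a dict: "clock": time; "qpos": joint angles; "qd": joint speeds; "joint_efforts": joint torques, N m; "tcp_pos": TCP position; "tcp_rot": TCP orientation; "ft_force": force on the tool from outside, world axes, zero at the start; "torque": the same for the moment, N m; "width": opening from 0.0 (shut) to 1.0 (fully open); "grip_force": force on a finger pad.
Only numpy, scipy, OpenCV 4.12 (cv2) and the standard library are available. Lean on these libraries where they do the work, as an engineer would, in place of code of your own. Each camera call takes 0.05 s, during which the arm holds its last target. There are 200 camera calls.

## Working session

There is one attempt and no reset: what is moved stays moved. The work goes in short steps, Python scripts to look and compute and a tool call to move; the robot and the scene stay as the last step left them, time stands still between calls to the robot, and variables do not carry over. Pictures are saved under pics/ and viewed, at most 10 in all, crops included, and the job is handed in when it is done.

Besides the shell and the picture viewer there is one more tool, called after "Emit:" by a JSON object that holds its "fn" and its "kwargs", one argument or row to a line. jog_arm: Moves the arm, as the interface text tells. Its arguments: {"type":"object","properties":{"plan":{"type":"array"},"newtons":{"type":"number"}},"required":["plan"]}

```bash
mkdir -p pics; python3 - <<'E'
from plant import manip
import cv2
print(manip.get_obs())
for n in("top","side"):
    cv2.imwrite(f"pics/{n}0.png",manip.camera(n)[:,:,::-1]); print(n,manip.camera_params(n))
E
```

```text
{'clock': 0.0, 'qpos': array([ 1.05748730e+00,  3.07567666e-01,  1.50769082e+00, -1.32057124e-05,
        1.32837974e+00, -7.34734276e-02]), 'qd': array([-0.00081334, -0.00130726,  0.00077639,  0.0003353 , -0.00124134,
       -0.00106289]), 'joint_efforts': array([ 2.43509839e-04, -4.57551813e+01, -2.51919454e+01,  1.07665335e-04,
        1.33154599e-02, -3.99103044e-06]), 'tcp_pos': array([0.24449693, 0.51965374, 0.23037751]), 'tcp_rot': array([ 2.18147737e-01,  9.75915221e-01, -9.80932245e-04, -2.89654984e-04]), 'ft_force': array([-0.7026237 ,  0.26882299, -0.66364548]), 'torque': array([ 0.00192081, -0.01828905,  0.02124111]), 'grip_force': 0.0, 'width': 0.9976423467609997}
top {'K': array([[504.06379457,   0.        , 322.61646683],
       [  0.        , 504.06379457, 192.05686866],
       [  0.        ,   0.        ,   1.        ]]), 'D': array([-0.14259955,  0.        ,  0.        ,  0.        ,  0.        ]), 'R': array([[ 0.01231295, -0.99991663, -0.00388835],
       [-0.99064376, -0.01167001, -0.13597339],
       [ 0.13591667,  0.0055262 , -0.99070486]]), 't': array([-0.05055503,  0.57312006,  1.03725506])}
side {'K': array([[496.13779485,   0.        , 317.11691425],
       [  0.        , 496.13779485, 203.70184855],
       [  0.        ,   0.        ,   1.        ]]), 'D': array([-0.03004827,  0.        ,  0.        ,  0.        ,  0.        ]), 'R': array([[-0.9608073 , -0.27681554, -0.01491575],
       [-0.19249464,  0.70491976, -0.68266679],
       [ 0.19948719, -0.65304004, -0.73057756]]), 't': array([0.54588976, 0.22853462, 0.90880957])}
```

View pics/top0.png

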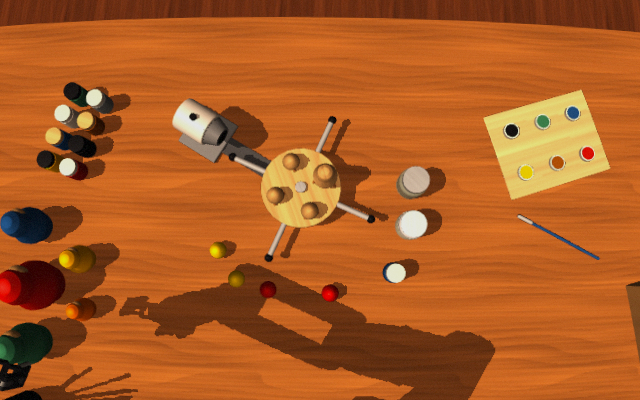

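View pics/side0.png

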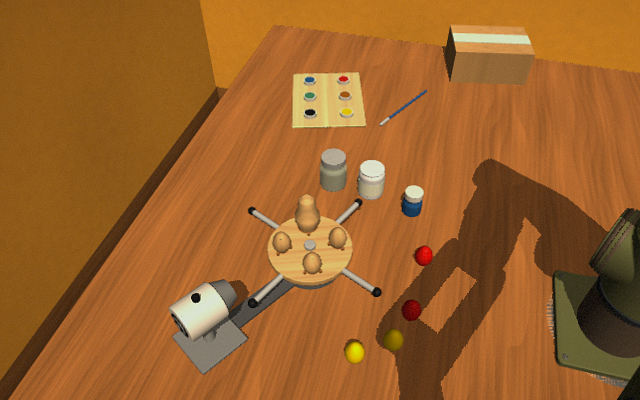

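The top view shows the hub at about (301,187) and the doll at (325,172). The spoke balls are at (332,120), (232,157), (268,258) and (371,219), and the nozzle is at about (213,135). The side view confirms that the doll is on the side away from the blower.

```bash
cat > h.py <<'E'
import numpy as np, cv2
from plant import manip
def pix2w(n,uv,z):
    p=manip.camera_params(n); R,t=p["R"],p["t"]
    u=cv2.undistortPoints(np.array(uv,float).reshape(-1,1,2),p["K"],p["D"])[:,0]
    d=np.c_[u,np.ones(len(u))]@R; c=-R.T@t
    return c+d*((np.array(z)-c[2])/d[:,2])[:,None]
def proj(n,X):
    p=manip.camera_params(n)
    return cv2.projectPoints(np.array(X,float).reshape(-1,3),cv2.Rodrigues(p["R"])[0],p["t"],p["K"],p["D"])[0][:,0]
E
python3 - <<'E'
from h import *
np.set_printoptions(precision=4,suppress=True)
for n,b,o,zo in(("top",[(332,120),(232,157),(268,258),(371,219)],[(325,172),(213,133),(415,180),(412,224),(395,272),(218,250),(330,293),(268,289)],[.13,.1,.085,.075,.062,.02,.02,.02]),
          ("side",[(251,211),(253,303),(377,292),(358,203)],[(307,201),(231,291),(333,157),(371,167),(414,191)],[.13,.1,.085,.075,.062])):
    B=pix2w(n,b,[.048]*4); c=B[:,:2].mean(0)
    d=B[:,:2]-c; print(n,"axis",c,np.hypot(*d.T),np.degrees(np.arctan2(d[:,1],d[:,0])))
    O=pix2w(n,o,zo)[:,:2]; e=O-c
    print(np.c_[O,np.hypot(*e.T),np.degrees(np.arctan2(e[:,1],e[:,0]))])
im=cv2.imread("pics/top0.png")[90:290,160:440]
cv2.imwrite("pics/crop.png",cv2.resize(im,None,fx=2.8,fy=2.8,interpolation=cv2.INTER_CUBIC))
E
```

```text
top axis [0.5812 0.0031] [0.1626 0.1626 0.163  0.1628] [ -23.6388   66.4244  156.2751 -113.4606]
[[   0.601    -0.0483    0.0551  -68.9778]
 [   0.6858    0.184     0.209    59.9667]
 [   0.5947   -0.2338    0.2373  -86.7553]
 [   0.5047   -0.2283    0.2438 -108.3065]
 [   0.4063   -0.1947    0.2641 -131.4832]
 [   0.4474    0.1807    0.2224  127.0043]
 [   0.3598   -0.0619    0.2308 -163.6334]
 [   0.3662    0.0704    0.2253  162.6324]]
side axis [0.5806 0.0076] [0.1627 0.1602 0.1616 0.1603] [ -23.1293   66.5576  156.8432 -113.815 ]
[[   0.5987   -0.0422    0.0531  -70.0478]
 [   0.6727    0.171     0.1875   60.5864]
 [   0.5954   -0.2282    0.2362  -86.4016]
 [   0.508    -0.2289    0.2474 -107.0706]
 [   0.4049   -0.1925    0.2663 -131.2775]]
```

View pics/crop.png

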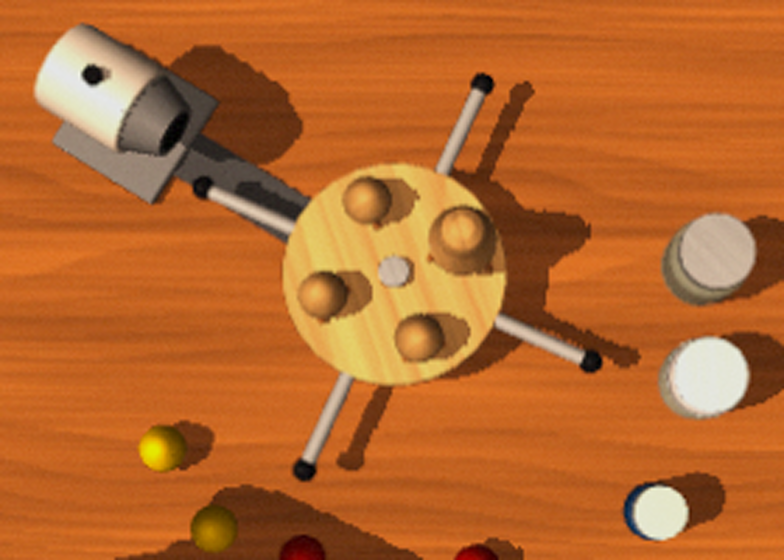

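Emit:
{"fn": "jog_arm", "kwargs": {
  "plan": [
    [0, 0, -30, 0, 0],
    [0, 0, -30, 0, 0],
    [-32, -24, 0, 0, 0],
    [-32, -24, 0, 0, 0],
    [-32, -24, 0, 0, 0],
    [-32, -24, 0, 0, 0],
    [-32, -24, 0, 0, 0],
    [-32, -24, 0, 0, 0]
  ],
  "newtons": 20
}}

```text
clock: 0.77
tcp_pos: [0.3573, 0.3064, 0.291]
tcp_rot: [0.218, 0.976, -0.0, -0.0]
ft_force: [1.2, 0.5, -0.5]
width: -0.001
grip_force: 0.0
```

Emit:
{"fn": "jog_arm", "kwargs": {
  "plan": [
    [-32, -24, 0, 0, 0],
    [-32, -24, 0, 0, 0],
    [-32, -24, 0, 0, 0],
    [-32, -24, 0, 0, 0],
    [-32, -24, 0, 0, 0],
    [-32, -24, 0, 0, 0],
    [0, 0, 0, 7, 0],
    [0, 0, 0, 7, 0]
  ]
}}

```text
clock: 1.43
tcp_pos: [0.4706, 0.0936, 0.2907]
tcp_rot: [0.34, 0.94, -0.0, -0.0]
ft_force: [-0.1, 0.9, -0.6]
width: 0.0
grip_force: 0.0
```

Emit:
{"fn": "jog_arm", "kwargs": {
  "plan": [
    [0, 0, 0, 7, 0],
    [0, 0, 0, 7, 0],
    [0, 0, 0, 7, 0],
    [0, 0, 0, 7, 0],
    [0, 0, 0, 7, 0],
    [0, 0, 0, 7, 0],
    [0, 0, 0, 7, 0],
    [0, 0, 0, 7, 0]
  ]
}}

```text
clock: 2.1
tcp_pos: [0.4692, 0.0961, 0.2908]
tcp_rot: [0.74, 0.672, -0.0, -0.0]
ft_force: [-0.0, -0.1, -0.2]
width: -0.002
grip_force: 0.0
```

Emit:
{"fn": "jog_arm", "kwargs": {
  "plan": [
    [0, 0, 0, 7, 0],
    [0, 0, 0, 7, 0],
    [0, 0, 0, 5, 0],
    [0, 0, 0, 0, 0]
  ]
}}

```text
clock: 2.43
tcp_pos: [0.4693, 0.0962, 0.2909]
tcp_rot: [0.84, 0.542, -0.0, -0.0]
ft_force: [-0.5, -0.9, 0.0]
width: 0.001
grip_force: 0.0
```

```bash
cat >> h.py <<'E'
C=np.array([.581,.004])
def where(spoke):
    """TCP in the tool frame against the axis; finger's radius and angle"""
    s=manip.get_obs(); p=s["tcp_pos"]; x,y=s["tcp_rot"][:2]
    yx=np.degrees(np.arctan2(2*x*y,x*x-y*y)); d=p[:2]-C
    a=np.degrees(np.arctan2(d[1],d[0])); u=np.radians(spoke)
    along=d@[np.cos(u),np.sin(u)]; lag=d@[np.sin(u),-np.cos(u)]
    print("t",s["clock"],"tcp",p.round(4),"xyaw",yx.round(1),"r",np.hypot(*d).round(4),"ang",a.round(1),"along",along.round(4),"lag",lag.round(4),"F",s["ft_force"].round(2),"w",s["width"],"q6",s["qpos"][5].round(2))
E
python3 - <<'E'
from h import *
where(156.3)
cv2.imwrite("pics/top1.png",manip.camera("top")[:,:,::-1])
E
```

```text
t 2.4333 tcp [0.4693 0.0962 0.2909] xyaw 65.7 r 0.1448 ang 140.5 along 0.1394 lag 0.0395 F [-0.47 -0.93  0.03] w 0.001389619975831904 q6 0.54
```

View pics/top1.png

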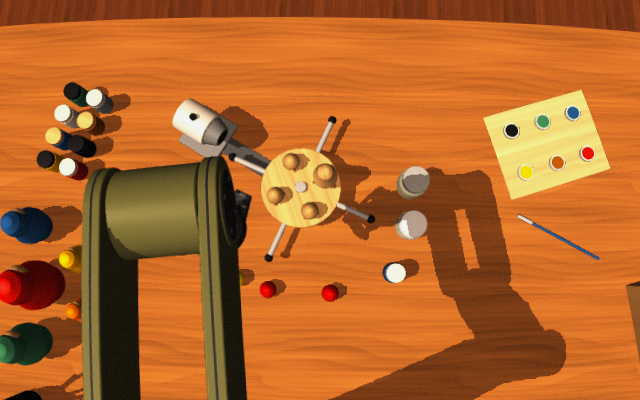

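The turntable hasn't moved: hub (301,187), near spoke ball (268,258). The arm is poised to the left of that spoke, so I'll descend beside it.

Emit:
{"fn": "jog_arm", "kwargs": {
  "plan": [
    [0, 0, 36, 0, 0],
    [0, 0, 36, 0, 0],
    [0, 0, 36, 0, 0],
    [0, 0, 36, 0, 0],
    [0, 0, 36, 0, 0],
    [0, 0, 36, 0, 0],
    [0, 0, 36, 0, 0],
    [0, 0, 0, 0, 0]
  ]
}}

```text
clock: 3.15
tcp_pos: [0.4646, 0.0955, 0.0337]
tcp_rot: [0.839, 0.544, -0.006, -0.003]
ft_force: [-1.2, 0.3, 0.5]
width: -0.0
grip_force: 0.0
```

Emit:
{"fn": "jog_arm", "kwargs": {
  "plan": [
    [-4, 0, 2, 0, 0],
    [-4, 0, 0, 0, 0],
    [-3, 0, 0, 0, 0],
    [-3, 0, 0, 0, 0],
    [-2, 0, 0, 0, 0],
    [-2, 0, 0, 0, 0],
    [-1.5, 0, 0, 0, 0],
    [-1.5, 0, 0, 0, 0]
  ]
}}

```text
clock: 3.82
tcp_pos: [0.4613, 0.0769, 0.0379]
tcp_rot: [0.84, 0.543, 0.001, 0.0]
ft_force: [-0.1, -0.1, -0.5]
width: 0.002
grip_force: 0.0
```

```bash
python3 - <<'E'
from h import *
where(156.3)
cv2.imwrite("pics/side1.png",manip.camera("side")[:,:,::-1])
E
```

```text
t 3.8167 tcp [0.4613 0.0769 0.0379] xyaw 65.8 r 0.1401 ang 148.7 along 0.1389 lag 0.0186 F [-0.07 -0.13 -0.52] w 0.0019279409240017477 q6 0.5
```

View pics/side1.png

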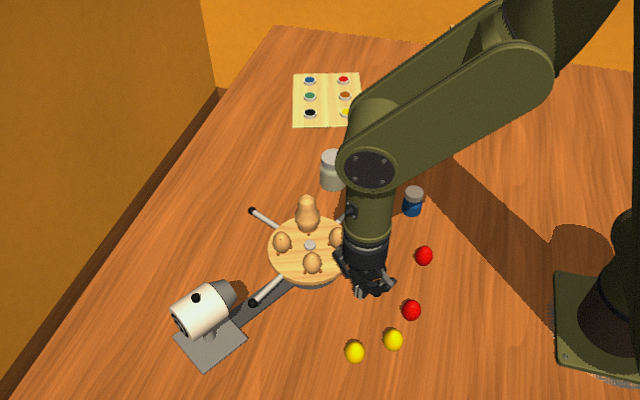

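Emit:
{"fn": "jog_arm", "kwargs": {
  "plan": [
    [-1.2, -0.1, 0, -0.5, 0],
    [-1.2, -0.1, 0, -0.5, 0],
    [-1.2, -0.1, 0, -0.5, 0],
    [-2.4, -0.2, 0, -1, 0],
    [-2.4, -0.2, 0, -1, 0],
    [-3.7, -0.3, 0, -1.5, 0],
    [-4.9, -0.5, 0, -2, 0],
    [-4.9, -0.5, 0, -2, 0]
  ]
}}

```text
clock: 4.53
tcp_pos: [0.4514, 0.057, 0.0372]
tcp_rot: [0.794, 0.609, -0.0, -0.0]
ft_force: [0.2, -0.1, 0.5]
width: -0.001
grip_force: 0.4
```

```bash
python3 - <<'E'
from h import *
where(156.3)
E
```

```text
t 4.5333 tcp [0.4514 0.057  0.0372] xyaw 75.0 r 0.14 ang 157.7 along 0.1399 lag -0.0035 F [ 0.23 -0.12  0.52] w -0.001206241614470916 q6 0.3
```

Emit:
{"fn": "jog_arm", "kwargs": {
  "plan": [
    [-4.9, -0.5, 0, -2, 0],
    [-4.9, -0.5, 0, -2, 0],
    [-4.9, -0.5, 0, -2, 0],
    [-4.9, -0.5, 0, -2, 0],
    [-4.9, -0.5, 0, -2, 0],
    [-4.9, -0.5, 0, -2, 0],
    [-4.9, -0.5, 0, -2, 0],
    [-4.9, -0.5, 0, -2, 0]
  ]
}}

```text
clock: 5.2
tcp_pos: [0.4419, 0.0188, 0.0372]
tcp_rot: [0.701, 0.713, 0.0, -0.0]
ft_force: [0.4, 0.5, -0.3]
width: 0.003
grip_force: 0.4
```

```bash
python3 - <<'E'
from h import *
where(166)
im=manip.camera("top")
cv2.imwrite("pics/top2.png",im[:,:,::-1])
E
```

```text
t 5.2 tcp [0.4419 0.0188 0.0372] xyaw 91.0 r 0.1398 ang 173.9 along 0.1385 lag -0.0193 F [ 0.42  0.46 -0.3 ] w 0.0025736815072627053 q6 -0.07
```

View pics/top2.png

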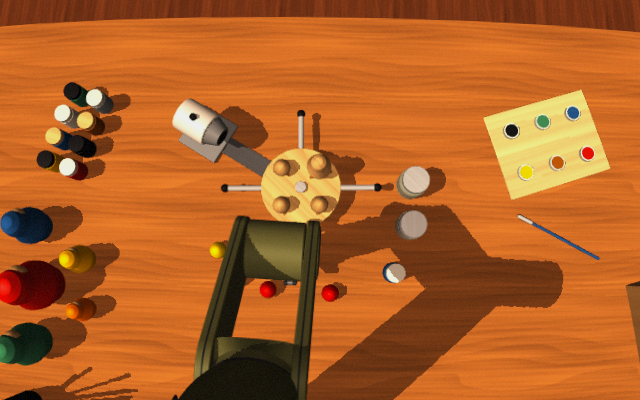

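The doll has moved to (318,163) and the spokes now lie along the image axes. The pushed spoke is at 180° with the finger 6° behind it, so the radius holds and I'll keep pushing.

Emit:
{"fn": "jog_arm", "kwargs": {
  "plan": [
    [-6.1, -0.6, 0, -2.5, 0],
    [-6.1, -0.6, 0, -2.5, 0],
    [-6.1, -0.6, 0, -2.5, 0],
    [-6.1, -0.6, 0, -2.5, 0],
    [-6.1, -0.6, 0, -2.5, 0],
    [-6.1, -0.6, 0, -2.5, 0],
    [-6.1, -0.6, 0, -2.5, 0],
    [-6.1, -0.6, 0, -2.5, 0]
  ]
}}

```text
clock: 5.92
tcp_pos: [0.4452, -0.0297, 0.0372]
tcp_rot: [0.567, 0.824, -0.0, -0.0]
ft_force: [0.4, 0.0, 0.1]
width: -0.001
grip_force: 0.4
```

Emit:
{"fn": "jog_arm", "kwargs": {
  "plan": [
    [-6.1, -0.6, 0, -2.5, 0],
    [-6.1, -0.6, 0, -2.5, 0],
    [-6.1, -0.6, 0, -2.5, 0],
    [-6.1, -0.6, 0, -2.5, 0],
    [-6.1, -0.6, 0, -2.5, 0],
    [-6.1, -0.6, 0, -2.5, 0],
    [-6.1, -0.6, 0, -2.5, 0],
    [-6.1, -0.6, 0, -2.5, 0]
  ]
}}

```text
clock: 6.58
tcp_pos: [0.4647, -0.0742, 0.0371]
tcp_rot: [0.415, 0.91, -0.0, -0.001]
ft_force: [-0.6, 1.0, 0.2]
width: 0.0
grip_force: 0.4
```

```bash
python3 - <<'E'
from h import *
where(220)
E
```

```text
t 6.5833 tcp [ 0.4647 -0.0742  0.0371] xyaw 130.9 r 0.1402 ang -146.1 along 0.1394 lag 0.0148 F [-0.6   1.02  0.16] w 0.00026336445013852946 q6 -0.96
```

Emit:
{"fn": "jog_arm", "kwargs": {
  "plan": [
    [-6.1, -0.6, 0, -2.5, 0],
    [-6.1, -0.6, 0, -2.5, 0],
    [-6.1, -0.6, 0, -2.5, 0],
    [-6.1, -0.6, 0, -2.5, 0],
    [-6.1, -0.6, 0, -2.5, 0],
    [-6.1, -0.6, 0, -2.5, 0],
    [-6.1, -0.6, 0, -2.5, 0],
    [-6.1, -0.6, 0, -2.5, 0]
  ]
}}

```text
clock: 7.25
tcp_pos: [0.4983, -0.1093, 0.037]
tcp_rot: [0.251, 0.968, -0.0, -0.001]
ft_force: [0.1, 1.6, 1.4]
width: 0.001
grip_force: 0.4
```

Emit:
{"fn": "jog_arm", "kwargs": {
  "plan": [
    [-6.1, -0.6, 0, -2.5, 0],
    [-6.1, -0.6, 0, -2.5, 0],
    [-6.1, -0.6, 0, -2.5, 0],
    [-6.1, -0.6, 0, -2.5, 0],
    [-6.1, -0.6, 0, -2.5, 0],
    [-6.1, -0.6, 0, -2.5, 0],
    [-4.9, -0.5, 0, -2, 0],
    [-3.7, -0.4, 0, -1.5, 0]
  ]
}}

```text
clock: 7.92
tcp_pos: [0.5391, -0.1299, 0.037]
tcp_rot: [0.092, 0.996, -0.0, -0.001]
ft_force: [-1.3, -0.2, -0.6]
width: 0.002
grip_force: 0.4
```

```bash
python3 - <<'E'
from h import *
where(258)
im=manip.camera("side")
cv2.imwrite("pics/side3.png",im[:,:,::-1])
im=manip.camera("top")
cv2.imwrite("pics/top3.png",cv2.resize(im[90:290,160:440,::-1],None,fx=2.8,fy=2.8,interpolation=cv2.INTER_CUBIC))
E
```

```text
t 7.9167 tcp [ 0.5391 -0.1299  0.037 ] xyaw 169.4 r 0.1403 ang -107.4 along 0.1397 lag 0.0132 F [-1.35 -0.19 -0.56] w 0.0015816988196122417 q6 -1.7
```

View pics/top3.png

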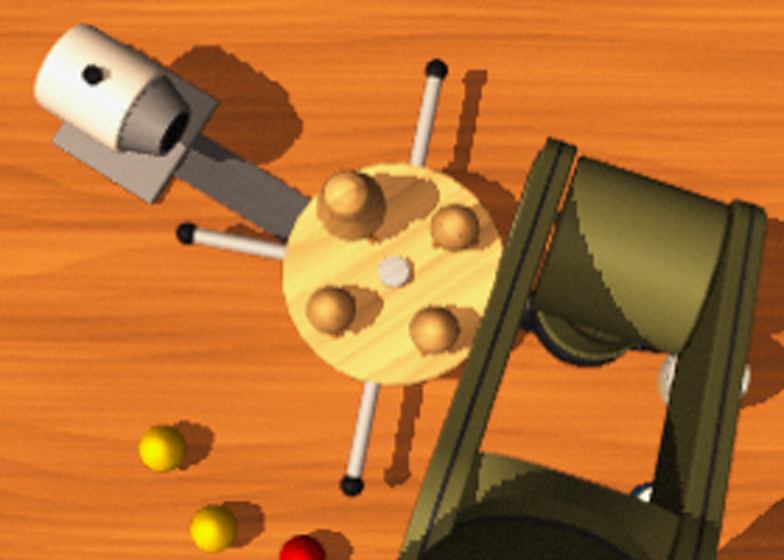

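The doll is now at (351,203) in the crop, with ball tips at (436,69), (186,233) and (352,486). The nozzle mouth is at about (175,132), and the strip's midline runs from (192,155) to (293,220).

```bash
python3 - <<'E'
from h import *
f=lambda p:[(160+a/2.8,90+b/2.8) for a,b in p]
def pr(l,P,z):
    X=pix2w("top",f(P),[z]*len(P))[:,:2]-C; print(l,np.hypot(*X.T).round(4),np.degrees(np.arctan2(X[:,1],X[:,0])).round(1))
pr("balls",[(436,69),(186,233),(352,486)],.048)
pr("doll head",[(346,194)],.13)
pr("mouth",[(175,132)],.1)
pr("knob",[(93,74)],.146)
pr("strip",[(192,155),(250,192),(293,220)],.005)
E
```

```text
balls [0.1638 0.1616 0.1623] [-10.8  79.4 170.3]
doll head [0.0536] [33.7]
mouth [0.1864] [59.]
knob [0.2463] [59.]
strip [0.1936 0.137  0.0954] [58.6 58.8 59.4]
```

The nozzle lies at 59° and the doll at 34.5°, so there are about 24.5° left to turn. I'll finish slowly.

Emit:
{"fn": "jog_arm", "kwargs": {
  "plan": [
    [-3.7, -0.4, 0, -1.5, 0],
    [-6.1, -0.6, 0, -2.5, 0],
    [-6.1, -0.6, 0, -2.5, 0],
    [-6.1, -0.6, 0, -2.5, 0],
    [-6.1, -0.6, 0, -2.5, 0],
    [-6.1, -0.6, 0, -2.5, 0],
    [-4.9, -0.5, 0, -2, 0],
    [-4.9, -0.5, 0, -2, 0]
  ]
}}

```text
clock: 8.68
tcp_pos: [0.5821, -0.1361, 0.0369]
tcp_rot: [-0.064, 0.998, 0.0, -0.001]
ft_force: [0.0, -0.7, 0.7]
width: 0.002
grip_force: 0.4
```

Emit:
{"fn": "jog_arm", "kwargs": {
  "plan": [
    [-3.7, -0.4, 0, -1.5, 0],
    [-3.7, -0.4, 0, -1.5, 0],
    [-2.4, -0.2, 0, -1, 0],
    [-2.4, -0.2, 0, -1, 0],
    [-1.2, -0.1, 0, -0.5, 0],
    [-0.7, 0, 0, -0.3, 0],
    [0, 0, 0, 0, 0],
    [0, 0, 0, 0, 0]
  ]
}}

```text
clock: 9.35
tcp_pos: [0.5972, -0.1351, 0.0374]
tcp_rot: [-0.114, 0.993, 0.0, 0.0]
ft_force: [1.0, -0.3, 0.2]
width: 0.001
grip_force: 0.0
```

```bash
python3 - <<'E'
from h import *
where(284)
E
```

```text
t 9.35 tcp [ 0.5972 -0.1351  0.0374] xyaw -166.9 r 0.1401 ang -83.4 along 0.1389 lag 0.018 F [ 1.   -0.3   0.17] w 0.0010373051350053126 q6 -2.09
```

Emit:
{"fn": "jog_arm", "kwargs": {
  "plan": [
    [3, 0, 0, 0, 0],
    [6, 0, 0, 0, 0],
    [8, 0, 0, 0, 0],
    [8, 0, 0, 0, 0],
    [0, 0, -10, 0, 0],
    [0, 0, -30, 0, 0],
    [0, 0, -30, 0, 0],
    [0, 0, -30, 0, 0]
  ]
}}

```text
clock: 10.02
tcp_pos: [0.572, -0.1409, 0.1388]
tcp_rot: [-0.114, 0.994, 0.0, -0.0]
ft_force: [0.8, 0.3, -0.2]
width: 0.002
grip_force: 0.0
```

Emit:
{"fn": "jog_arm", "kwargs": {
  "plan": [
    [0, 0, -30, 0, 0],
    [0, 0, -30, 0, 0],
    [0, 0, -30, 0, 0],
    [0, -30, 0, 0, 0],
    [0, -30, 0, 0, 0],
    [0, -30, 0, 0, 0],
    [0, 0, 0, 0, 0],
    [0, 0, 0, 0, 0]
  ]
}}

```text
clock: 10.68
tcp_pos: [0.593, -0.2301, 0.2278]
tcp_rot: [-0.113, 0.994, -0.0, 0.0]
ft_force: [-0.7, -0.3, 0.6]
width: 0.002
grip_force: 0.0
```

```bash
python3 - <<'E'
from h import *
where(284)
im=manip.camera("top")
cv2.imwrite("pics/top4.png",cv2.resize(im[90:290,160:440,::-1],None,fx=2.8,fy=2.8,interpolation=cv2.INTER_CUBIC))
E
```

```text
t 10.6833 tcp [ 0.593  -0.2301  0.2278] xyaw -167.1 r 0.2344 ang -87.1 along 0.23 lag 0.045 F [-0.69 -0.28  0.55] w 0.002375182087862032 q6 -2.23
```

View pics/top4.png

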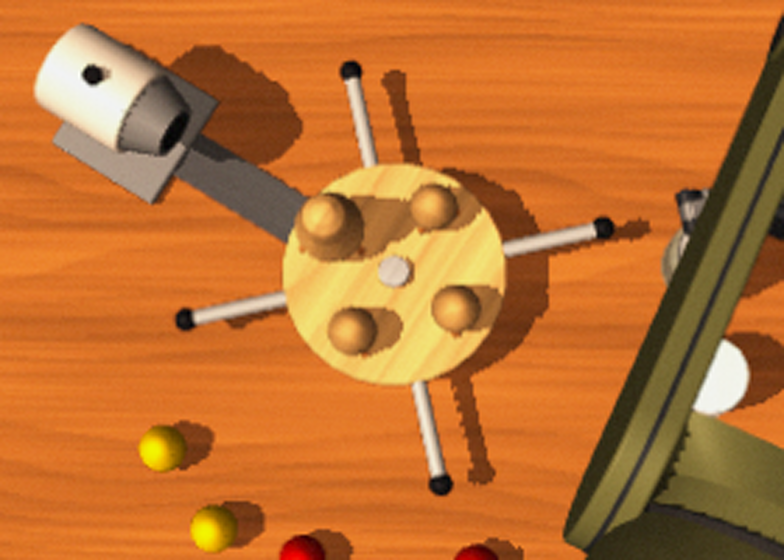

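The doll stands at about (330,222) in line with the strip to the nozzle. The balls at (350,71) and (441,485) put it at roughly 58°, against the nozzle's 59°. All four pieces are upright in their seats and the gripper is clear of everything.

```bash
python3 -c "
from plant import manip
print(manip.sign_off())"
```

```text
the job is handed in; nothing more can be done
None
```

I pushed the turntable round by one spoke until the doll faced the blower's nozzle, within about 1° by the last top view, backed the arm off clear of everything and handed the job in; the sign-off returned no verdict.

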